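# Wedge a buzzing transformer coil tight on its core

### The arm

A 6-joint arm with a two-finger parallel gripper is mounted at the origin on the work surface. World frame = base frame: x ahead of the robot, y to its left, z up, the work surface at z = 0. Lengths are in m, angles in degrees, forces in N, time in s.
With the tool pointing down it reaches from about 0.4 to 0.825 m from the base axis. Payload 7 kg.
Tool frame: the origin (TCP) lies midway between the tips of the shut fingers; the grasp point (between the pads) lies r.grip_depth behind it (r.grip_depth is the distance from the TCP to the grasp point, in m); z points along the fingers, y is the line along which they close (so a half turn about z gives the same grasp; the last joint's range is limited). The gripper opens to 88 mm and grips with 3 to 60 N. Pads are 19 mm wide; open, the fingers measure 130 mm over their backs; the gripper's body (78 mm by 193 mm) begins 47 mm behind the grasp point.
Start: joints at [92.08, 20.546, 0.682, 0, -70.136, -16.507], TCP at [0.168, 0.654, 0.227] pointing down, gripper open.
Joint ranges: [-176.03, 176.03], [-82.01, 121.73], [-58.28, 71.71], [-173.87, 95.51], [-174.79, -0.11], [-173.66, 173.66]. Speed limits (degrees/s): [136.94, 136.94, 172.46, 180, 180, 180].

### API

Orientations are given as [roll, pitch, yaw] about the fixed x, y, z axes, in that order (R = Rz(yaw) Ry(pitch) Rx(roll)).
In Python, from plant import r gives the robot as it stands.
- The arm moves only by the shell command python3 -m pendant 'ROWS' [OPENING] [FORCE]. ROWS is a JSON list of rows, 1 to 12 of them, each of 6 numbers: dx, dy, dz in m, then a rotation vector rx, ry, rz in degrees; each row is the pose to reach, as a shift and turn from the pose commanded when the command began, along the tool's axes at that moment; what a row does not reach only later rows make up. A row lasts 1/12 s, in which the tool goes at most 0.0417 m and 7.16 degrees, less where a joint would pass 70% of its speed; a pose out of reach is approached as far as the arm can. OPENING is the finger opening in m, set as the command begins (- or left out keeps the last). The fingers move at their own pace and stop on an object; FORCE is the grip in N (left out, the last holds). Time passes only in rows, so rows that do not move let the fingers close. It prints the time, the measured TCP pose, the force, the opening and the grip force at its end.
- r.get_state(): the state, without advancing time (a new reading comes with each control period).
- r.capture(name): name is "side" or "top"; returns a dict with "frame" (480x640x3 uint8, red, green, blue), "z_map" (480x640 float32, m along the optical axis (not along the pixel's ray), 0 where there is no reading), "fx", "fy", "cx", "cy" (pixels), "D" ([k1, k2, p1, p2, k3] as OpenCV has them; the pictures are not rectified), "cam_to_world" (4x4, takes a point from camera to world coordinates). Camera axes: x right, y down, z forward; pixel columns grow to the right and rows downward; lengths in m; the calibration is good to about 2 mm. A picture is of the moment at which its call begins.
- r.close_job(): hands the job in; it is judged then, once.
The state is a dict: "time_s": time; "joints": joint angles; "qd": joint speeds; "joint_torque": joint torques, N m; "tcp_pos": TCP position; "eef_rot": TCP orientation; "contact_force": force on the tool from outside, world axes, zero at the start; "moment": the same for the moment, N m; "gripper_width": finger opening in m; "gripper_force": force on a finger pad.
Only numpy, scipy, OpenCV 4.12 (cv2) and the standard library are available. Lean on these libraries where they do the work, as an engineer would, in place of code of your own. Each camera call takes 0.05 s, during which the arm holds its last target. There are 200 camera calls.

### The job

The coil of this mains transformer is loose on its core and buzzes. Take the tapered wooden wedge from the tool block, start it lightly by hand, thin end down with its flat face against the core, in the gap between the core and the coil former, and let it go; then drive it down with the nylon drift, in gentle taps or pushes, until it is tight, without overdriving it, for the former is thin plastic. Stand the drift upright on the bench again and leave everything else as it is.

Things in the scene. Friction and masses are not known exactly. Their poses are not given: they have to be found in the camera images.
- core: fixed laminated steel core of the upright transformer: 45 (x) x 120 (y) x 100 mm on a 4 mm foot plate, top at z = 104 mm; origin under its centre, z up. The copper coil sits round its middle limb on a black former (top flange at z = 84 mm) and stands 20 mm or more proud of the core's +x and -x faces
- mouth (a point): middle of the gap's mouth on the core's flat +x face, level with the former's top flange, 20 mm below the core's top; axes as core. The gap runs out from this face (+x) to the upright inner wall of the former, 6.0 to 7.2 mm, different every time and not measured; it is 42 mm wide in y, over 55 mm deep, open above
- wedge: loose wooden wedge, 24 mm wide (y), 100 mm long, 24 to 39 g, standing thin end down in a slot of the block. Origin: middle of the thin end's edge on the flat face; z runs to the head, +x away from the flat face. Thickness (x) 4 mm at the thin end, 12 mm at the head (8 mm in 100). It leans up to 3 degrees in the slot. Started by hand with at most 4 N of push it stays snug, not tight
- drift: loose white nylon drift, a plain round bar of diameter 30 mm, 110 mm long, 70 to 120 g, standing upright on the bench; origin under its centre, z along it. A push of 13 to 22 N through it makes the wedge tight, some 2 to 5 mm below where it stands snug; the former cracks when the wedge squeezes it with over 35 N (a push of about 30 N)
- block: fixed dark wooden tool block, 130 (x) x 60 (y) x 42 mm high; origin under its centre. Two slots, 7.5 mm by 26 mm (y), 30 mm deep, at x = +40 and -40 mm, hold the wedge and the strip, either way round; their floors are 12 mm above the bench
- strip: loose wooden packing strip, 24 mm wide, 90 mm long, 5 mm thick all along, no taper; stands in the block's other slot; not needed
- trimmer: loose short driver with a black round handle, standing 81 mm high over the bench in the middle of the block; not needed
- capacitor: loose capacitor can, diameter 35 mm, 54 mm high, origin under its centre; a bystander
- reel: loose solder reel, diameter 62 mm, 42 mm high, lying flat; origin under its centre; a bystander
- screwdriver: loose screwdriver, 190 mm long, lying on the bench; a bystander
- meter: loose multimeter, 150 x 78 x 44 mm, lying on the bench; a bystander
- pcb: loose circuit board, 110 x 85 mm, lying on the bench; a bystander
- cutters: loose side cutters, 115 mm long, lying on the bench; a bystander
Things that resemble listed ones, but are neither listed nor needed, are in the scene too. What is shaped like the core but pink is not meant.

How it is judged:
By the outcome, as a careful person would: the job done as asked, in the order asked, and still so for the second after the job is handed in, with the robot touching nothing.
It also fails if it takes over 69 s, if anything falls off the work surface, if the arm or the gripper's body presses on something with over 40 N, if the wrist force passes 120 N, or if a joint passes its speed limit or range.

## Working session

There is one attempt and no reset: what is moved stays moved. The work goes in short steps, Python scripts to look and compute and a shell command to move; the robot and the scene stay as the last step left them, time stands still between calls to the robot, and variables do not carry over. Pictures are saved under pics/ and viewed, at most 10 in all, crops included, and the job is handed in when it is done.

```bash
ls; mkdir -p pics; python3 - <<'E'
from plant import r
import cv2,numpy as np
print(r.get_state(), r.grip_depth)
for n in("side","top"):
    c=r.capture(n); cv2.imwrite(f"pics/{n}0.png",c["frame"][:,:,::-1]); np.savez(f"{n}0.npz",**c)
    print(n,c["fx"],c["fy"],c["cx"],c["cy"],c["D"],np.round(c["cam_to_world"],4).tolist())
E
```

```text
pics
{'time_s': 0.0, 'joints': array([ 9.20804066e+01,  2.05924162e+01,  6.34668699e-01, -2.05599785e-02,
       -7.01380198e+01, -1.65068320e+01]), 'qd': array([-0.02127954,  0.02483846,  0.06675444, -0.1466101 ,  0.0128931 ,
       -0.01830524]), 'joint_torque': array([ 9.10825838e-04, -5.82715559e+01,  2.93052864e+01,  6.99683726e+00,
        6.99693774e-03, -1.61065159e-04]), 'tcp_pos': array([0.16806971, 0.65322817, 0.22561705]), 'eef_rot': array([ 1.79902688e+02, -8.68187933e-03, -1.44334195e+01]), 'contact_force': array([0.56074813, 0.37401055, 0.05699872]), 'moment': array([ 0.00681594,  0.00683847, -0.01812557]), 'gripper_force': 0.0, 'gripper_width': 0.08747099430563177} 0.0188
side 616.9509076038186 616.9509076038186 318.64224249781444 233.34722931305245 [-0.09004278  0.          0.          0.          0.        ] [[-0.7165, -0.5375, 0.4447, 0.0156], [-0.6975, 0.5402, -0.4708, 0.6086], [0.0128, -0.6475, -0.762, 1.0664], [0.0, 0.0, 0.0, 1.0]]
top 497.32123315463497 497.32123315463497 317.75289318628467 236.7365623975619 [0.01350771 0.         0.         0.         0.        ] [[-0.0024, -0.9861, 0.166, 0.3843], [-1.0, 0.0019, -0.003, 0.0067], [0.0027, -0.166, -0.9861, 1.0846], [0.0, 0.0, 0.0, 1.0]]
```

View pics/side0.png

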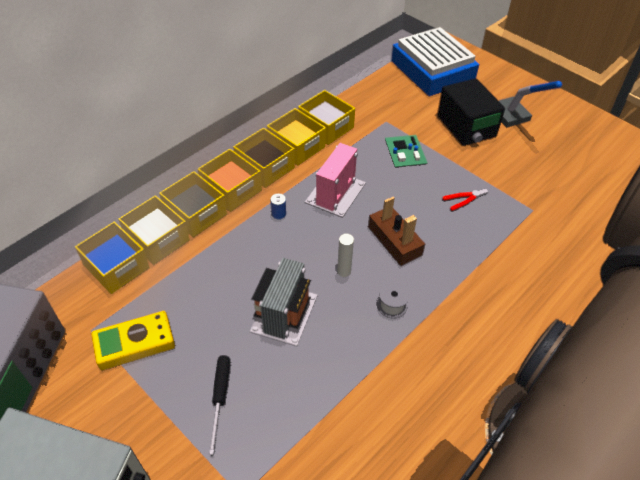

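View pics/top0.png

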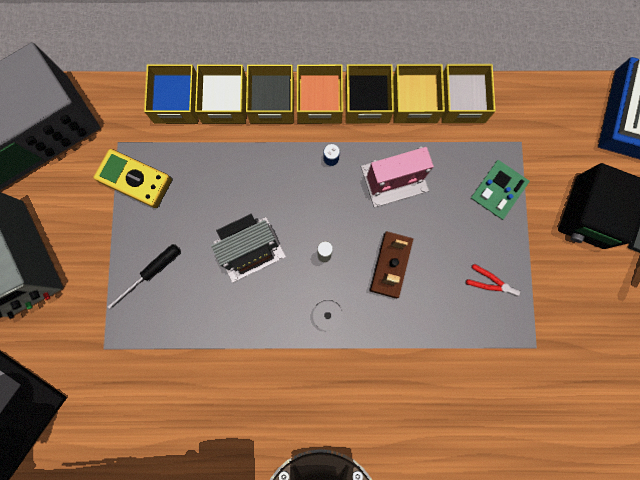

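```bash
python3 - <<'E'
import cv2,numpy as np
t=cv2.imread("pics/top0.png");s=cv2.imread("pics/side0.png")
f=lambda im,x,y,w,h:cv2.resize(im[y:y+h,x:x+w],(400,300),interpolation=cv2.INTER_CUBIC)
cv2.imwrite("pics/crop1.png",np.vstack([np.hstack([f(t,200,205,100,75),f(t,345,225,100,75)]),np.hstack([f(s,235,255,100,75),f(s,350,190,100,75)])]))
E
```

```text
(no output)
```

View pics/crop1.png

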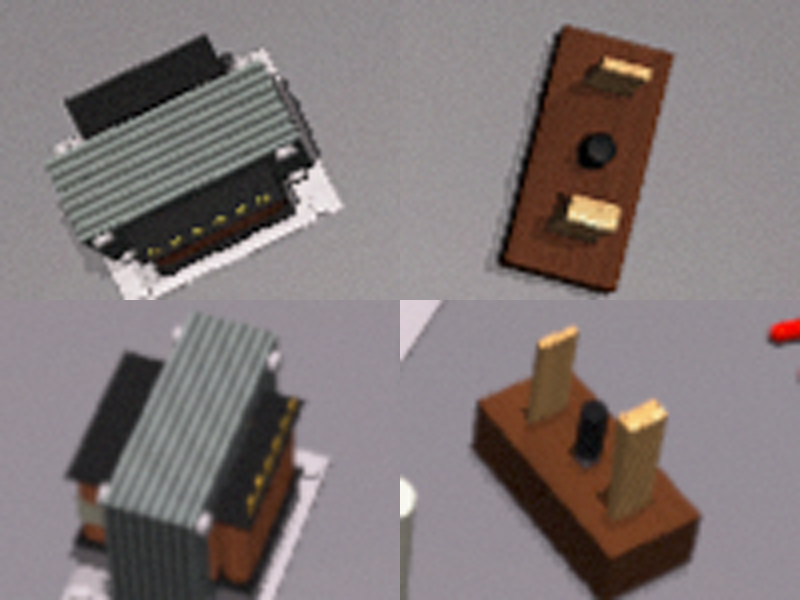

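```bash
cat > h.py <<'E'
import cv2,numpy as np
def load(n,tag="0"): return np.load(f"{n}{tag}.npz")
def K(c): return np.array([[c["fx"],0,c["cx"]],[0,c["fy"],c["cy"]],[0,0,1.]],float)
def cloud(c):
    h,w=c["z_map"].shape; v,u=np.mgrid[:h,:w]
    p=cv2.undistortPoints(np.stack([u,v],-1).reshape(-1,1,2).astype(np.float64),K(c),np.asarray(c["D"],float)).reshape(h,w,2)
    z=np.asarray(c["z_map"],float); P=np.stack([p[...,0]*z,p[...,1]*z,z],-1)
    T=np.asarray(c["cam_to_world"]); W=P@T[:3,:3].T+T[:3,3]; W[z==0]=np.nan
    return W
def project(c,X):
    T=np.linalg.inv(np.asarray(c["cam_to_world"])); X=np.atleast_2d(X)@T[:3,:3].T+T[:3,3]
    return cv2.projectPoints(X.astype(float),np.zeros(3),np.zeros(3),K(c),np.asarray(c["D"],float))[0].reshape(-1,2)
def rect(P): return cv2.minAreaRect((P[:,:2]*1000).astype(np.float32))
E
python3 - <<'E'
from h import *
np.set_printoptions(precision=4,suppress=True,linewidth=160)
B={"top":{"core":(205,215,290,290),"block":(365,225,420,305),"drift":(312,238,338,266),"cap":(318,140,345,168),"reel":(305,295,350,335),"pink":(355,145,440,210)},
"side":{"core":(245,250,320,345),"block":(362,190,430,265),"drift":(333,228,360,280),"cap":(268,190,290,220),"reel":(375,284,410,318),"pink":(300,140,370,215)}}
R={"core":[(.098,.11),(.078,.09)],"block":[(.036,.048),(.096,.108),(.108,.120),(.07,.09)],"drift":[(.104,.118)],"cap":[(.048,.06)],"reel":[(.036,.048)]}
for n in B:
    c=load(n);W=cloud(c)
    print(n,"table z",np.nanmedian(W[330:340,200:280,2]) if n=="top" else np.nanmedian(W[380:400,300:320,2]))
    for k,(a,b,e,f) in B[n].items():
        P=W[b:f,a:e].reshape(-1,3);P=P[~np.isnan(P[:,2])]
        for lo,hi in R.get(k,[]):
            Q=P[(P[:,2]>lo)&(P[:,2]<hi)]
            if len(Q)>3: print(k,lo,len(Q),"mean",Q.mean(0),"med z",np.median(Q[:,2]),"rect",rect(Q))
E
```

```text
top table z 0.0006572200446319787
core 0.098 1391 mean [0.539  0.1544 0.1042] med z 0.10429119620454086 rect ((539.4456787109375, 154.174072265625), (53.9642333984375, 119.42864227294922), 26.48093605041504)
core 0.078 874 mean [0.5427 0.1561 0.0844] med z 0.08443412551997387 rect ((545.666259765625, 150.66668701171875), (95.57499694824219, 108.1247787475586), 25.607072830200195)
block 0.036 1464 mean [ 0.5017 -0.1509  0.0424] med z 0.04246644954301393 rect ((502.7149963378906, -152.55853271484375), (60.68727493286133, 130.7257080078125), 74.57352447509766)
block 0.096 53 mean [ 0.5198 -0.156   0.1017] med z 0.10216887291371168 rect ((502.0269775390625, -150.96456909179688), (23.886991500854492, 84.50808715820312), 72.98503112792969)
block 0.108 78 mean [ 0.4664 -0.1425  0.1125] med z 0.11243051401552234 rect ((466.9778137207031, -142.76861572265625), (24.08999252319336, 12.436789512634277), 75.05753326416016)
block 0.07 93 mean [ 0.5047 -0.1517  0.0809] med z 0.08091936471224992 rect ((500.33502197265625, -151.466796875), (23.983142852783203, 81.69973754882812), 74.59356689453125)
d
[... 1471 characters left out ...]
an [ 0.4958 -0.1492  0.0799] med z 0.08015055345371946 rect ((499.2061767578125, -152.7401580810547), (27.47528648376465, 88.20025634765625), 74.28724670410156)
drift 0.104 159 mean [ 0.5222 -0.0078  0.1104] med z 0.11083380013432298 rect ((522.728271484375, -9.197582244873047), (28.65755844116211, 30.901552200317383), 14.026721000671387)
cap 0.048 139 mean [ 0.7432 -0.0242  0.0528] med z 0.05273856268854127 rect ((743.8572998046875, -25.03326416015625), (32.961875915527344, 36.182334899902344), 68.81155395507812)
reel 0.036 608 mean [ 0.3918 -0.0143  0.0429] med z 0.04291824840190972 rect ((391.78094482421875, -14.521526336669922), (61.02104949951172, 58.238311767578125), 38.11664581298828)
```

```bash
python3 - <<'E'
from h import *
np.set_printoptions(precision=1,suppress=True,linewidth=200)
for n in("top","side"):
    c=load(n);W=cloud(c)
    a=np.radians(26.2);ce=np.array([.5385,.1547])
    d=W[...,:2]-ce; X=d[...,0]*np.cos(a)+d[...,1]*np.sin(a);Y=-d[...,0]*np.sin(a)+d[...,1]*np.cos(a);Z=W[...,2]
    m=(abs(Y)<.012)&(abs(X)<.07)
    x,z=X[m]*1e3,Z[m]*1e3
    for b in range(-56,58,2):
        s=(x>=b)&(x<b+2)
        if s.any(): print(n,b,s.sum(),"z min/med/max",np.percentile(z[s],[0,10,50,90,100]))
    # core edges by z>100
    for lo,hi in((-.055,-.035),(-.03,-.01),(-.01,.01),(.01,.03),(.035,.055)):
        m=(Y>lo)&(Y<hi)&(Z>.1)&(abs(X)<.05); print("xedge",lo,X[m].min()*1e3,X[m].max()*1e3)
    m=(Z>.1)&(abs(X)<.015)&(abs(Y)<.08);print("yedge",Y[m].min()*1e3,Y[m].max()*1e3)
E
```

```text
top -56 9 z min/med/max [-1.7 -1.5  1.1  2.4  2.6]
top -54 12 z min/med/max [0.  0.1 0.8 4.  4.3]
top -52 8 z min/med/max [-0.4 -0.2  1.1  2.8  2.8]
top -50 13 z min/med/max [-3.2 -1.2  0.8  7.   8. ]
top -48 9 z min/med/max [1.3 2.4 5.  6.1 7.4]
top -46 11 z min/med/max [0.5 1.2 4.  6.4 6.8]
top -44 21 z min/med/max [-1.1  2.5 24.4 84.4 86.3]
top -42 52 z min/med/max [ 2.6  4.  43.7 87.7 94.5]
top -40 28 z min/med/max [20.3 25.5 47.9 84.6 92.6]
top -38 12 z min/med/max [81.5 82.6 84.8 87.2 87.4]
top -36 10 z min/med/max [81.5 82.7 84.3 85.9 86.8]
top -34 11 z min/med/max [81.2 81.5 84.3 86.1 87. ]
top -32 11 z min/med/max [80.7 82.2 83.7 85.8 86.5]
top -30 11 z min/med/max [80.  80.9 84.8 87.6 88.3]
top -28 13 z min/med/max [80.8 81.4 84.9 85.9 86.1]
top -26 11 z min/med/max [81.  82.  84.6 86.5 87.7]
top -24 14 z min/med/max [ 82.   83.   86.2 102.3 104.3]
top -22 30 z min/med/max [ 77.6  79.1  95.  105.2 105.9]
top -20 12 z min/med/max [100.2 101.7 104.2 106.4 109.1]
top -18 12 z min/med/max [100.4 100.5 104.  105.5 106. ]
top -16 12 z min/med/max [100.3 101.5 103.7 105.5 108.2]
t
[... 4420 characters left out ...]
 10 z min/med/max [82.7 82.8 84.5 86.4 88. ]
side 38 11 z min/med/max [80.7 82.8 84.  86.3 87.1]
side 40 8 z min/med/max [83.2 83.5 85.1 86.8 88.3]
side 42 12 z min/med/max [82.2 83.  85.  85.8 87.7]
side 44 8 z min/med/max [80.1 81.1 84.9 87.7 88.2]
side 46 9 z min/med/max [81.  81.8 84.  86.7 88.7]
side 48 11 z min/med/max [82.1 82.3 83.8 87.2 87.7]
side 50 4 z min/med/max [82.3 82.4 83.1 84.4 84.7]
xedge -0.055 -27.89122466981089 24.431358753266338
xedge -0.03 -23.479574542328464 22.063802562257184
xedge -0.01 -23.744400087586367 21.811508270171572
xedge 0.01 -24.55057077696928 22.036742307815313
xedge 0.035 -27.938838662390182 23.724866735863255
yedge -61.09705758598113 62.92883659650893
```

```bash
python3 - <<'E'
from h import *
np.set_printoptions(precision=2,suppress=True,linewidth=200)
for n,bx in(("top",(365,225,420,305)),("side",(362,190,430,265))):
    c=load(n);W=cloud(c)
    P=W[bx[1]:bx[3],bx[0]:bx[2]].reshape(-1,3)
    ce=np.array([.5027,-.1526]) if n=="top" else np.array([.4998,-.1518])
    a=np.radians(-15.4)   # u axis = away from robot, wedge at u=-40
    d=P[:,:2]-ce;U=(d[:,0]*np.cos(a)+d[:,1]*np.sin(a))*1e3;V=(-d[:,0]*np.sin(a)+d[:,1]*np.cos(a))*1e3;Z=P[:,2]*1e3
    for nm,u0,top in(("wedge",-40,109),("strip",40,99)):
        m=(abs(U-u0)<14)&(abs(V)<9)&(Z>48)&(Z<top)
        A=np.c_[Z[m]-80,V[m],np.ones(m.sum())]
        k=np.linalg.lstsq(A,U[m],rcond=None)[0]
        res=U[m]-A@k; g=abs(res)<3; k=np.linalg.lstsq(A[g],U[m][g],rcond=None)[0]
        t=(abs(U-u0)<16)&(abs(V)<16)&(Z>top)&(Z<top+8)
        print(n,nm,m.sum(),g.sum(),"face u at z80 %.2f slope deg %.2f yaw %.2f"%(k[2],np.degrees(np.arctan(k[0])),np.degrees(np.arctan(k[1]))),"u at z42 %.2f z112 %.2f"%(k[2]-38*k[0],k[2]+32*k[0]),"head U",np.percentile(U[t],[1,50,99]),"V",np.percentile(V[t],[1,50,99]),"z",np.median(Z[t]), "std",(res[g]).std())
    m=(abs(Z-42.5)<4)&(abs(U)<80); print("block U,V edges",np.percentile(U[m],[.3,99.7]),np.percentile(V[m],[.3,99.7]))
E
```

```text
top wedge 31 29 face u at z80 -43.04 slope deg -0.19 yaw 0.33 u at z42 -42.91 z112 -43.15 head U [-43.23 -37.65 -31.68] V [-11.61   0.39  11.99] z 112.44015241633554 std 1.0233313044257841
top strip 41 41 face u at z80 36.15 slope deg 0.14 yaw -0.41 u at z42 36.05 z112 36.22 head U [35.53 38.33 40.98] V [-11.52   0.03  12.08] z 102.2611358358721 std 0.31675396468042166
block U,V edges [-65.23  64.55] [-29.8   30.24]
side wedge 123 114 face u at z80 -41.46 slope deg 0.16 yaw 1.31 u at z42 -41.57 z112 -41.37 head U [-43.17 -36.82 -28.48] V [-14.03  -0.32  12.  ] z 112.4892627550158 std 1.2295170961349877
side strip 103 96 face u at z80 37.59 slope deg -0.11 yaw 0.99 u at z42 37.67 z112 37.53 head U [34.06 38.65 43.27] V [-13.08   0.28  11.89] z 102.85187509283011 std 1.2505418069900291
block U,V edges [-65.62  66.58] [-31.49  31.33]
```

```bash
cat > go.py <<'E'
import sys,numpy as np
from scipy.spatial.transform import Rotation as R
from plant import r
# usage: go.py x y z yaw  -> tool-axes shift + rotvec from measured pose to (TCP x y z, tool down, yaw)
x,y,z,yaw=map(float,sys.argv[1:5]); s=r.get_state()
R0=R.from_euler("xyz",s["eef_rot"],degrees=True); R1=R.from_euler("xyz",[180,0,yaw],degrees=True)
d=R0.inv().apply(np.array([x,y,z])-s["tcp_pos"]); w=(R0.inv()*R1).as_rotvec(degrees=True)
np.set_printoptions(precision=4,suppress=True); print(d,w,np.linalg.norm(d)/.0417,"rows; rot rows",np.linalg.norm(w)/7.16)
E
python3 -m pendant '[[0.361,0.273,0,0,0,0],[0.361,0.273,0,0,0,0],[0.361,0.273,0,0,0,0],[0.361,0.273,0,0,0,0],[0.361,0.273,0,0,0,0],[0.361,0.273,0,0,0,0],[0.361,0.273,0,0,0,0],[0.361,0.273,0,0,0,0],[0.361,0.273,0,0,0,0],[0.361,0.273,0,0,0,0],[0.361,0.273,0,0,0,0],[0.361,0.273,0,0,0,0]]' 0.06
python3 go.py .4657 -.1424 .20 -15.4
```

```text
time_s: 1.1
tcp_pos: [0.452, 0.2948, 0.2263]
eef_rot: [179.9, 0.0, -14.7]
contact_force: [0.2, 0.5, -0.5]
gripper_width: 0.0603
gripper_force: 0.0
[0.1239 0.4195 0.0269] [0.0789 0.0023 0.7358] 10.50931711911912 rows; rot rows 0.10335040445881728
```

```bash
python3 -m pendant '[[0.124,0.4195,0.027,0,0,0.7],[0.124,0.4195,0.027,0,0,0.7],[0.124,0.4195,0.027,0,0,0.7],[0.124,0.4195,0.027,0,0,0.7],[0.124,0.4195,0.027,0,0,0.7],[0.124,0.4195,0.027,0,0,0.7],[0.124,0.4195,0.027,0,0,0.7],[0.124,0.4195,0.027,0,0,0.7],[0.124,0.4195,0.027,0,0,0.7],[0.124,0.4195,0.027,0,0,0.7],[0.124,0.4195,0.027,0,0,0.7],[0.124,0.4195,0.027,0,0,0.7]]' 0.06
python3 go.py .4657 -.1424 .083 -15.4
```

```text
time_s: 2.1
tcp_pos: [0.4645, -0.1411, 0.1987]
eef_rot: [179.9, 0.1, -15.4]
contact_force: [0.6, -0.1, 0.3]
gripper_width: 0.0601
gripper_force: 0.0
[0.0016 0.0008 0.1157] [0.0502 0.0952 0.0483] 2.775803042845638 rows; rot rows 0.016479301147199754
```

```bash
python3 -m pendant '[[0.0016,0.0008,0.06,0,0,0],[0.0016,0.0008,0.09,0,0,0],[0.0016,0.0008,0.11,0,0,0],[0.0016,0.0008,0.1187,0,0,0],[0.0016,0.0008,0.1187,0,0,0],[0.0016,0.0008,0.1187,0,0,0]]'
python3 -m pendant '[[0,0,0,0,0,0],[0,0,0,0,0,0],[0,0,0,0,0,0],[0,0,0,0,0,0],[0,0,0,0,0,0],[0,0,0,0,0,0],[0,0,0,0,0,0],[0,0,0,0,0,0]]' 0.015 15
```

```text
time_s: 2.6
tcp_pos: [0.4674, -0.1388, 0.0816]
eef_rot: [180.0, -0.0, -15.1]
contact_force: [1.2, 0.3, 0.7]
gripper_width: 0.06
gripper_force: 0.0
time_s: 3.27
tcp_pos: [0.4667, -0.1394, 0.0811]
eef_rot: [180.0, -0.0, -15.1]
contact_force: [0.1, -3.4, 1.9]
gripper_width: 0.0247
gripper_force: 15.0
```

```bash
python3 -m pendant '[[0,0.002,-0.001,0,0,0],[0,0.002,-0.005,0,0,0],[0,0.002,-0.015,0,0,0],[0,0.002,-0.03,0,0,0],[0,0.002,-0.05,0,0,0],[0,0.002,-0.08,0,0,0],[0,0.002,-0.11,0,0,0],[0,0.002,-0.12,0,0,0],[0,0.002,-0.12,0,0,0],[0,0.002,-0.12,0,0,0],[0,0.002,-0.12,0,0,0]]'
python3 - <<'E'
from plant import r
import cv2,numpy as np
from h import *
out=[]
np.set_printoptions(precision=2,suppress=True,linewidth=200)
s=r.get_state();print(s["tcp_pos"],s["eef_rot"],s["contact_force"])
t=s["tcp_pos"];a=np.radians(s["eef_rot"][2])
for n in("side","top"):
    c=r.capture(n);np.savez(n+"1.npz",**c);W=cloud(c)
    d=W[...,:2]-t[:2];U=(d[...,0]*np.cos(a)+d[...,1]*np.sin(a))*1e3;V=(-d[...,0]*np.sin(a)+d[...,1]*np.cos(a))*1e3;Z=(W[...,2]-t[2])*1e3
    m=(abs(U)<14)&(abs(V)<9)&(Z<-3)&(Z>-75)
    A=np.c_[Z[m],V[m],np.ones(m.sum())];y=U[m]
    for i in range(4):
        k=np.linalg.lstsq(A,y,rcond=None)[0];g=abs(y-A@k)<2.5;A,y=A[g],y[g]
    m2=(abs(U)<14)&(abs(V)<11)&(Z<-3)&(Z>-100)
    print(n,len(y),"face U at tcp level",k[2],"slope deg",np.degrees(np.arctan(k[0])),"yaw",np.degrees(np.arctan(k[1])),"zmin",np.percentile(Z[m2],[0.5,2,5]),"V",np.percentile(V[(abs(U)<14)&(abs(V)<30)&(Z<-5)&(Z>-60)],[2,98]))
    u,v=project(c,t+[0,0,-.03])[0].astype(int);im=c["frame"][v-38:v+37,u-50:u+50,::-1];out.append(cv2.resize(im,(400,300),interpolation=cv2.INTER_CUBIC))
cv2.imwrite("pics/held.png",np.hstack(out))
E
```

```text
time_s: 4.18
tcp_pos: [0.4655, -0.1407, 0.1999]
eef_rot: [-180.0, 0.1, -15.1]
contact_force: [-0.1, -0.0, 0.5]
gripper_width: 0.0241
gripper_force: 15.0
[ 0.47 -0.14  0.2 ] [-179.99    0.08  -15.14] [-0.13 -0.04  0.5 ]
side 145 face U at tcp level -6.571953515481866 slope deg -0.6508320295190342 yaw 3.5351100627168073 zmin [-69.25 -67.17 -64.83] V [-12.67  11.81]Traceback (most recent call last):
  File "<stdin>", line 16, in <module>
    return _quantile_unchecked(
        a, q, axis, out, overwrite_input, method, keepdims, weights)
    return _ureduce(a,
                    func=_quantile_ureduce_func,
    ...<5 lines>...
                    overwrite_input=overwrite_input,
                    method=method)
    r = func(a, **kwargs)
    result = _quantile(arr,
                       quantiles=q,
    ...<2 lines>...
                       out=out,
                       weights=wgt)
    slices_having_nans = np.isnan(arr[-1, ...])
                                  ~~~^^^^^^^^^
IndexError: index -1 is out of bounds for axis 0 with size 0
```

```bash
python3 go.py .5666 .1685 .225 26.2; python3 - <<'E'
from h import *
# core yaw from long edges of top face (z>100), away from bolts
for n in("top","side"):
    W=cloud(load(n)); a=np.radians(26.2);d=W[...,:2]-[.5385,.1547]
    X=d[...,0]*np.cos(a)+d[...,1]*np.sin(a);Y=-d[...,0]*np.sin(a)+d[...,1]*np.cos(a)
    m=(W[...,2]>.1)&(abs(X)<.03)&(abs(Y)<.034)
    for s in(1,-1):
        ys=np.arange(-32,33,4);e=[np.sort((s*X)[m&(abs(Y*1e3-y)<2)])[-3:].mean()*1e3 for y in ys]
        k=np.polyfit(ys,e,1);print(n,s,"edge %.2f yaw corr %.2f"%(k[1],-s*np.degrees(k[0])))
E
```

```text
[ 0.0168 -0.325  -0.0255] [ -0.0192   0.1289 -41.3372] 7.829011555476042 rows; rot rows 5.7733764122711415
top 1 edge 21.65 yaw corr -0.03
top -1 edge 20.83 yaw corr -0.44
side 1 edge 19.86 yaw corr -0.46
side -1 edge 22.21 yaw corr -0.48
```

```bash
python3 -m pendant '[[0.01,-0.03,-0.0255,0,0,-6],[0.012,-0.07,-0.0255,0,0,-12],[0.014,-0.11,-0.0255,0,0,-18],[0.017,-0.15,-0.0255,0,0,-24],[0.017,-0.19,-0.0255,0,0,-30],[0.017,-0.23,-0.0255,0,0,-36],[0.017,-0.27,-0.0255,0,0,-41],[0.017,-0.3,-0.0255,0,0,-41],[0.017,-0.325,-0.0255,0,0,-41],[0.017,-0.325,-0.0255,0,0,-41],[0.017,-0.325,-0.0255,0,0,-41],[0.017,-0.325,-0.0255,0,0,-41]]'
python3 go.py .5666 .1685 .163 25.9
```

```text
time_s: 5.28
tcp_pos: [0.5668, 0.1681, 0.2251]
eef_rot: [180.0, 0.1, 25.9]
contact_force: [-0.8, 0.1, -0.1]
gripper_width: 0.0241
gripper_force: 15.0
[ 0.0001 -0.0005  0.0621] [ 0.0141  0.1346 -0.0066] 1.4897190347022418 rows; rot rows 0.01892730985428546
```

```bash
python3 -m pendant '[[0,0,0.03,0,0,0],[0,0,0.05,0,0,0],[0,0,0.062,0,0,0],[0,0,0.062,0,0,0],[0,0,0.062,0,0,0],[0,0,0.062,0,0,0]]'
python3 -m pendant '[[-0.001,0,0,0,0,0],[-0.001,0,0,0,0,0],[-0.001,0,0,0,0,0]]'
python3 - <<'E'
from plant import r
import cv2,numpy as np
from h import *
out=[];t=r.get_state()["tcp_pos"]
for n in("side","top"):
    c=r.capture(n);np.savez(n+"2.npz",**c)
    u,v=project(c,t+[0,0,-.05])[0].astype(int);out.append(cv2.resize(c["frame"][v-38:v+37,u-40:u+40,::-1],(400,375),interpolation=cv2.INTER_CUBIC))
cv2.imwrite("pics/held.png",np.hstack(out))
E
```

```text
time_s: 5.78
tcp_pos: [0.568, 0.1679, 0.1654]
eef_rot: [180.0, -0.1, 25.8]
contact_force: [0.4, 0.1, -0.7]
gripper_width: 0.0243
gripper_force: 15.0
time_s: 6.03
tcp_pos: [0.5668, 0.168, 0.1652]
eef_rot: [-180.0, -0.1, 25.9]
contact_force: [-0.1, -0.5, 0.1]
gripper_width: 0.0241
gripper_force: 15.0
```

View pics/held.png

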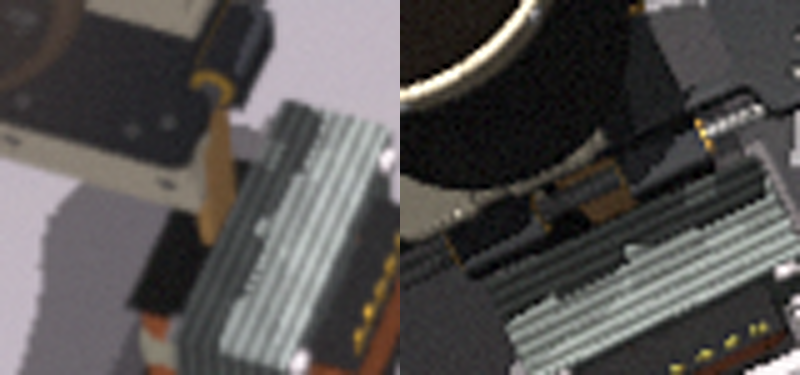

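```bash
for i in 1; do python3 -m pendant '[[-0.0015,0,0,0,0,0],[-0.0015,0,0,0,0,0],[-0.0015,0,0,0,0,0]]'; done; python3 -m pendant '[[-0.001,0,0,0,0,0],[-0.001,0,0,0,0,0],[-0.001,0,0,0,0,0]]'
```

```text
time_s: 6.38
tcp_pos: [0.5651, 0.1673, 0.1644]
eef_rot: [-180.0, -0.0, 25.9]
contact_force: [-0.3, 0.1, -0.2]
gripper_width: 0.0238
gripper_force: 15.0
time_s: 6.63
tcp_pos: [0.5642, 0.1668, 0.1643]
eef_rot: [180.0, 0.0, 25.9]
contact_force: [-0.3, 0.4, -0.2]
gripper_width: 0.0239
gripper_force: 15.0
```

```bash
python3 -m pendant '[[-0.001,0,0,0,0,0],[-0.001,0,0,0,0,0],[-0.001,0,0,0,0,0]]'
```

```text
time_s: 6.88
tcp_pos: [0.5635, 0.1665, 0.1644]
eef_rot: [180.0, -0.0, 25.9]
contact_force: [0.3, -0.4, -0.1]
gripper_width: 0.0244
gripper_force: 15.0
```

```bash
python3 -m pendant '[[-0.001,0,0,0,0,0],[-0.001,0,0,0,0,0],[-0.001,0,0,0,0,0]]'; python3 -m pendant '[[-0.0005,0,0,0,0,0],[-0.0005,0,0,0,0,0],[-0.0005,0,0,0,0,0]]'
```

```text
time_s: 7.13
tcp_pos: [0.5628, 0.1661, 0.1646]
eef_rot: [180.0, -0.0, 25.9]
contact_force: [1.6, -0.5, -0.1]
gripper_width: 0.0236
gripper_force: 15.0
time_s: 7.38
tcp_pos: [0.5623, 0.1658, 0.1646]
eef_rot: [180.0, -0.0, 25.9]
contact_force: [3.2, -0.1, 0.1]
gripper_width: 0.0238
gripper_force: 15.0
```

```bash
python3 -m pendant '[[0.0014,0,0,0,0,0],[0.0014,0,0.004,0,0,0],[0.0014,0,0.008,0,0,0],[0.0014,0,0.01,0,0,0],[0.0014,0,0.01,0,0,0]]'; python3 -m pendant '[[0,0,0.002,0,0,0],[0,0,0.004,0,0,0],[0,0,0.005,0,0,0],[0,0,0.005,0,0,0]]'
```

```text
time_s: 7.8
tcp_pos: [0.5628, 0.1663, 0.1534]
eef_rot: [-180.0, 0.1, 25.9]
contact_force: [-0.1, 0.4, -0.4]
gripper_width: 0.0238
gripper_force: 15.0
time_s: 8.13
tcp_pos: [0.563, 0.1662, 0.149]
eef_rot: [180.0, 0.0, 25.9]
contact_force: [-0.5, -0.3, -0.4]
gripper_width: 0.024
gripper_force: 15.0
```

```bash
python3 -m pendant '[[0,0,0.002,0,0,0],[0,0,0.004,0,0,0],[0,0,0.006,0,0,0],[0,0,0.006,0,0,0]]'; python3 -m pendant '[[0,0,0.002,0,0,0],[0,0,0.004,0,0,0],[0,0,0.006,0,0,0],[0,0,0.006,0,0,0]]'
```

```text
time_s: 8.47
tcp_pos: [0.5631, 0.1663, 0.1429]
eef_rot: [-180.0, 0.0, 25.9]
contact_force: [0.4, -0.1, -1.1]
gripper_width: 0.0241
gripper_force: 15.0
time_s: 8.8
tcp_pos: [0.5632, 0.1663, 0.1369]
eef_rot: [180.0, 0.0, 25.9]
contact_force: [0.6, 0.9, -0.8]
gripper_width: 0.0242
gripper_force: 15.0
```

```bash
python3 -m pendant '[[0,0,0.001,0,0,0],[0,0,0.002,0,0,0],[0,0,0.003,0,0,0],[0,0,0.004,0,0,0],[0,0,0.004,0,0,0],[0,0,0.004,0,0,0]]'; python3 -m pendant '[[0,0,0.001,0,0,0],[0,0,0.002,0,0,0],[0,0,0.002,0,0,0],[0,0,0.002,0,0,0]]'
```

```text
time_s: 9.3
tcp_pos: [0.5633, 0.1664, 0.1333]
eef_rot: [-180.0, 0.0, 25.9]
contact_force: [-0.0, 0.1, -1.0]
gripper_width: 0.0242
gripper_force: 15.0
time_s: 9.63
tcp_pos: [0.5633, 0.1664, 0.1313]
eef_rot: [-180.0, -0.0, 25.9]
contact_force: [0.0, -0.3, -0.7]
gripper_width: 0.0236
gripper_force: 15.0
```

```bash
python3 -m pendant '[[0,0,0.001,0,0,0],[0,0,0.002,0,0,0],[0,0,0.002,0,0,0],[0,0,0.002,0,0,0]]'
```

```text
time_s: 9.97
tcp_pos: [0.5633, 0.1664, 0.1293]
eef_rot: [-180.0, -0.0, 25.9]
contact_force: [1.4, 0.1, 0.1]
gripper_width: 0.0241
gripper_force: 15.0
```

```bash
python3 -m pendant '[[0,0,0.001,0,0,0],[0,0,0.001,0,0,0],[0,0,0.001,0,0,0]]'; python3 -m pendant '[[0,0,0.001,0,0,0],[0,0,0.001,0,0,0],[0,0,0.001,0,0,0]]'
```

```text
time_s: 10.22
tcp_pos: [0.5633, 0.1664, 0.1283]
eef_rot: [-180.0, -0.0, 25.9]
contact_force: [1.4, 0.2, -0.7]
gripper_width: 0.0239
gripper_force: 15.0
time_s: 10.47
tcp_pos: [0.5633, 0.1664, 0.1273]
eef_rot: [180.0, -0.0, 25.9]
contact_force: [0.6, -0.1, -0.5]
gripper_width: 0.0237
gripper_force: 15.0
```

```bash
python3 -m pendant '[[0,0,0.001,0,0,0],[0,0,0.001,0,0,0],[0,0,0.001,0,0,0]]'; python3 -m pendant '[[0,0,0.001,0,0,0],[0,0,0.001,0,0,0],[0,0,0.001,0,0,0]]'
```

```text
time_s: 10.72
tcp_pos: [0.5634, 0.1664, 0.1265]
eef_rot: [180.0, -0.0, 25.9]
contact_force: [1.3, -0.1, 0.6]
gripper_width: 0.0237
gripper_force: 15.0
time_s: 10.97
tcp_pos: [0.5634, 0.1664, 0.1256]
eef_rot: [180.0, -0.0, 25.9]
contact_force: [1.0, -0.1, 2.9]
gripper_width: 0.0237
gripper_force: 15.0
```

```bash
python3 -m pendant '[[0,0,0,0,0,0],[0,0,0,0,0,0],[0,0,0,0,0,0],[0,0,0,0,0,0],[0,0,0,0,0,0]]' 0.06; python3 -m pendant '[[0,0,-0.03,0,0,0],[0,0,-0.07,0,0,0],[0,0,-0.1,0,0,0],[0,0,-0.1,0,0,0],[0,0,-0.1,0,0,0]]'; python3 go.py .5237 -.0088 .226 25.9
```

```text
time_s: 11.38
tcp_pos: [0.563, 0.1662, 0.1251]
eef_rot: [180.0, 0.0, 25.9]
contact_force: [-0.3, 0.5, -0.2]
gripper_width: 0.0515
gripper_force: 0.0
time_s: 11.8
tcp_pos: [0.5641, 0.1669, 0.2276]
eef_rot: [-180.0, -0.2, 25.9]
contact_force: [-0.2, -0.5, -1.4]
gripper_width: 0.0601
gripper_force: 0.0
[-0.1131  0.1405  0.0011] [-0.0363 -0.2458 -0.0253] 4.32425903395678 rows; rot rows 0.034883596350508916
```

```bash
python3 -m pendant '[[-0.113,0.14,0.001,0,0,0],[-0.113,0.14,0.001,0,0,0],[-0.113,0.14,0.001,0,0,0],[-0.113,0.14,0.001,0,0,0],[-0.113,0.14,0.001,0,0,0],[-0.113,0.14,0.001,0,0,0],[-0.113,0.14,0.001,0,0,0],[-0.113,0.14,0.001,0,0,0]]' 0.07; python3 go.py .5238 -.0094 .0555 25.9
python3 - <<'E'
from plant import r
import cv2,numpy as np
from h import *
np.set_printoptions(precision=2,suppress=True)
out=[]
for n in("side","top"):
    c=r.capture(n);np.savez(n+"3.npz",**c);W=cloud(c)
    a=np.radians(25.9);d=(W[...,:2]-[.5385,.1547]);X=(d[...,0]*np.cos(a)+d[...,1]*np.sin(a))*1e3;Y=(-d[...,0]*np.sin(a)+d[...,1]*np.cos(a))*1e3;Z=W[...,2]*1e3
    m=(abs(X-28)<16)&(abs(Y)<18)&(Z>140)&(Z<170);print(n,m.sum(),np.percentile(Z[m],[50,95]),"X",np.percentile(X[m],[2,98]),"Y",np.percentile(Y[m],[2,98]))
    m=(abs(X-28)<16)&(abs(Y)<18)&(Z>152);print("head X",np.percentile(X[m],[2,50,98]),"Y",np.percentile(Y[m],[2,50,98]),np.median(Z[m]),W[m].mean(0)*1e3)
    u,v=project(c,[.56,.166,.12])[0].astype(int);out.append(cv2.resize(c["frame"][v-38:v+37,u-40:u+40,::-1],(400,375),interpolation=cv2.INTER_CUBIC))
cv2.imwrite("pics/snug.png",np.hstack(out))
E
```

```text
time_s: 12.47
tcp_pos: [0.5226, -0.0087, 0.2237]
eef_rot: [-180.0, 0.1, 25.9]
contact_force: [-0.3, 0.5, 0.0]
gripper_width: 0.0702
gripper_force: 0.0
[0.0009 0.0013 0.1682] [-0.0187  0.056  -0.0453] 4.033217980198586 rows; rot rows 0.010394851840946804
side 114 [152.19 156.42] X [21.43 33.6 ] Y [-12.1   12.25]
head X [21.62 27.08 33.62] Y [-12.11   0.06  10.48] 153.98893270734516 [563.2  166.52 154.26]Traceback (most recent call last):
  File "<stdin>", line 9, in <module>
    return _quantile_unchecked(
        a, q, axis, out, overwrite_input, method, keepdims, weights)
    return _ureduce(a,
                    func=_quantile_ureduce_func,
    ...<5 lines>...
                    overwrite_input=overwrite_input,
                    method=method)
    r = func(a, **kwargs)
    result = _quantile(arr,
                       quantiles=q,
    ...<2 lines>...
                       out=out,
                       weights=wgt)
    slices_having_nans = np.isnan(arr[-1, ...])
                                  ~~~^^^^^^^^^
IndexError: index -1 is out of bounds for axis 0 with size 0
```

```bash
python3 -m pendant '[[0.0009,0.0013,0.04,0,0,0],[0.0009,0.0013,0.08,0,0,0],[0.0009,0.0013,0.12,0,0,0],[0.0009,0.0013,0.15,0,0,0],[0.0009,0.0013,0.168,0,0,0],[0.0009,0.0013,0.168,0,0,0],[0.0009,0.0013,0.168,0,0,0],[0.0009,0.0013,0.168,0,0,0],[0.0009,0.0013,0.168,0,0,0]]'
python3 -m pendant '[[0,0,0,0,0,0],[0,0,0,0,0,0],[0,0,0,0,0,0],[0,0,0,0,0,0],[0,0,0,0,0,0],[0,0,0,0,0,0],[0,0,0,0,0,0]]' 0.02 50
```

```text
time_s: 13.32
tcp_pos: [0.5254, -0.009, 0.058]
eef_rot: [180.0, -0.2, 25.9]
contact_force: [-0.7, -0.4, 0.1]
gripper_width: 0.0698
gripper_force: 0.0
time_s: 13.9
tcp_pos: [0.524, -0.0097, 0.0563]
eef_rot: [-180.0, 0.0, 25.9]
contact_force: [-1.6, 0.5, -0.3]
gripper_width: 0.0296
gripper_force: 50.1
```

```bash
python3 -m pendant '[[0,0,-0.01,0,0,0],[0,0,-0.04,0,0,0],[0,0,-0.08,0,0,0],[0,0,-0.12,0,0,0],[0,0,-0.15,0,0,0],[0,0,-0.179,0,0,0],[0,0,-0.179,0,0,0],[0,0,-0.179,0,0,0],[0,0,-0.179,0,0,0]]'; python3 go.py .5635 .1665 .2355 25.9
```

```text
time_s: 14.65
tcp_pos: [0.5235, -0.0097, 0.2352]
eef_rot: [-180.0, 0.0, 25.9]
contact_force: [-0.2, 0.5, -1.2]
gripper_width: 0.0295
gripper_force: 50.0
[ 0.1129 -0.1411 -0.0002] [-0.029   0.0082 -0.0391] 4.333353519986003 rows; rot rows 0.0069018674686650025
```

```bash
python3 -m pendant '[[0.03,-0.037,0,0,0,0],[0.06,-0.075,0,0,0,0],[0.09,-0.112,0,0,0,0],[0.113,-0.141,0,0,0,0],[0.113,-0.141,0,0,0,0],[0.113,-0.141,0,0,0,0],[0.113,-0.141,0,0,0,0],[0.113,-0.141,0,0,0,0]]'; python3 go.py .5635 .1665 .217 25.9
python3 - <<'E'
from plant import r
import cv2,numpy as np
from h import *
out=[];t=r.get_state()["tcp_pos"]
for n in("side","top"):
    c=r.capture(n);np.savez(n+"4.npz",**c);
    u,v=project(c,t+[0,0,-.07])[0].astype(int);out.append(cv2.resize(c["frame"][v-38:v+37,u-40:u+40,::-1],(400,375),interpolation=cv2.INTER_CUBIC))
cv2.imwrite("pics/drift.png",np.hstack(out))
E
```

```text
time_s: 15.32
tcp_pos: [0.5635, 0.1659, 0.2341]
eef_rot: [180.0, 0.2, 25.9]
contact_force: [-0.6, -0.2, -0.8]
gripper_width: 0.0295
gripper_force: 50.0
[ 0.0004 -0.0005  0.0171] [ 0.0138  0.1529 -0.0242] 0.40997680226513156 rows; rot rows 0.021702862591385735
```

View pics/drift.png

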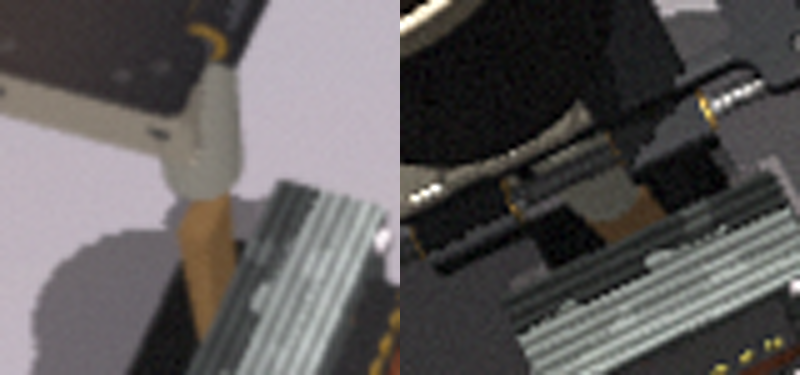

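```bash
python3 -m pendant '[[0,0,0.006,0,0,0],[0,0,0.012,0,0,0],[0,0,0.017,0,0,0],[0,0,0.017,0,0,0],[0,0,0.017,0,0,0]]'; python3 -m pendant '[[0,0,0.001,0,0,0],[0,0,0.002,0,0,0],[0,0,0.002,0,0,0],[0,0,0.002,0,0,0]]';python3 -m pendant '[[0,0,0.001,0,0,0],[0,0,0.001,0,0,0],[0,0,0.001,0,0,0]]'
```

```text
time_s: 15.83
tcp_pos: [0.564, 0.1661, 0.2179]
eef_rot: [180.0, 0.1, 25.9]
contact_force: [0.4, -0.2, -0.5]
gripper_width: 0.029
gripper_force: 50.0
time_s: 16.17
tcp_pos: [0.5642, 0.1665, 0.2164]
eef_rot: [180.0, -0.0, 25.9]
contact_force: [-0.5, 0.1, -1.3]
gripper_width: 0.0298
gripper_force: 50.0
time_s: 16.42
tcp_pos: [0.5642, 0.1665, 0.2153]
eef_rot: [-180.0, 0.0, 25.9]
contact_force: [-0.8, 0.1, -1.0]
gripper_width: 0.0291
gripper_force: 50.0
```

```bash
for i in 1 2; do python3 -c pass; done; python3 -m pendant '[[0,0,0.001,0,0,0],[0,0,0.001,0,0,0],[0,0,0.001,0,0,0]]';python3 -m pendant '[[0,0,0.001,0,0,0],[0,0,0.001,0,0,0],[0,0,0.001,0,0,0]]'; python3 -m pendant '[[0,0,0.001,0,0,0],[0,0,0.001,0,0,0],[0,0,0.001,0,0,0]]'
```

```text
time_s: 16.67
tcp_pos: [0.5642, 0.1665, 0.2143]
eef_rot: [180.0, 0.0, 25.9]
contact_force: [0.7, 0.3, -1.6]
gripper_width: 0.0292
gripper_force: 50.0
time_s: 16.92
tcp_pos: [0.5641, 0.1665, 0.2133]
eef_rot: [-180.0, 0.0, 25.9]
contact_force: [0.3, -0.2, -1.1]
gripper_width: 0.0293
gripper_force: 50.0
time_s: 17.17
tcp_pos: [0.5642, 0.1665, 0.2123]
eef_rot: [180.0, 0.0, 25.9]
contact_force: [-0.7, 0.4, -1.9]
gripper_width: 0.0288
gripper_force: 50.0
```

Free-hang baseline about −1.2 N. Continue in 1 mm steps.

```bash
python3 -m pendant '[[0,0,0.001,0,0,0],[0,0,0.001,0,0,0],[0,0,0.001,0,0,0]]';python3 -m pendant '[[0,0,0.001,0,0,0],[0,0,0.001,0,0,0],[0,0,0.001,0,0,0]]'
```

```text
time_s: 17.42
tcp_pos: [0.5642, 0.1665, 0.2113]
eef_rot: [180.0, 0.0, 25.9]
contact_force: [-0.3, -0.8, -1.0]
gripper_width: 0.0294
gripper_force: 50.0
time_s: 17.67
tcp_pos: [0.5642, 0.1665, 0.2103]
eef_rot: [180.0, 0.0, 25.9]
contact_force: [-0.1, 0.1, -0.6]
gripper_width: 0.0295
gripper_force: 50.0
```

```bash
python3 -m pendant '[[0,0,0.001,0,0,0],[0,0,0.001,0,0,0],[0,0,0.001,0,0,0]]'
```

```text
time_s: 17.92
tcp_pos: [0.5642, 0.1665, 0.2093]
eef_rot: [180.0, -0.0, 25.9]
contact_force: [-0.2, 0.2, -0.6]
gripper_width: 0.0293
gripper_force: 50.0
```

```bash
python3 -m pendant '[[0,0,0.001,0,0,0],[0,0,0.001,0,0,0],[0,0,0.001,0,0,0]]'
```

```text
time_s: 18.17
tcp_pos: [0.5643, 0.1664, 0.2085]
eef_rot: [180.0, -0.0, 25.9]
contact_force: [1.2, 0.1, 0.6]
gripper_width: 0.0296
gripper_force: 50.0
```

```bash
python3 -m pendant '[[0,0,0.001,0,0,0],[0,0,0.001,0,0,0],[0,0,0.001,0,0,0]]'
```

```text
time_s: 18.42
tcp_pos: [0.5645, 0.1665, 0.208]
eef_rot: [180.0, -0.0, 25.9]
contact_force: [-1.5, -0.7, 5.0]
gripper_width: 0.029
gripper_force: 50.0
```

```bash
python3 -m pendant '[[0,0,0.001,0,0,0],[0,0,0.001,0,0,0],[0,0,0.001,0,0,0]]'
```

```text
time_s: 18.67
tcp_pos: [0.5647, 0.1665, 0.2078]
eef_rot: [180.0, -0.1, 25.9]
contact_force: [-2.7, -0.5, 9.3]
gripper_width: 0.0295
gripper_force: 50.0
```

```bash
python3 -m pendant '[[0,0,0.001,0,0,0],[0,0,0.001,0,0,0],[0,0,0.001,0,0,0]]'
```

```text
time_s: 18.92
tcp_pos: [0.565, 0.1666, 0.2077]
eef_rot: [180.0, -0.2, 25.9]
contact_force: [-4.0, -0.7, 14.5]
gripper_width: 0.0291
gripper_force: 50.0
```

```bash
python3 -m pendant '[[-0.0008,0,0,0,0,0],[-0.0008,0,0.0005,0,0,0],[-0.0008,0,0.0005,0,0,0]]'
```

```text
time_s: 19.17
tcp_pos: [0.5645, 0.1663, 0.207]
eef_rot: [180.0, -0.2, 25.9]
contact_force: [-2.6, -1.1, 12.6]
gripper_width: 0.0292
gripper_force: 50.0
```

```bash
python3 -m pendant '[[0,0,0.0005,0,0,0],[0,0,0.0005,0,0,0],[0,0,0.0005,0,0,0]]'
```

```text
time_s: 19.42
tcp_pos: [0.5647, 0.1663, 0.2069]
eef_rot: [180.0, -0.2, 25.9]
contact_force: [-4.4, -1.8, 15.7]
gripper_width: 0.0294
gripper_force: 50.0
```

```bash
python3 -m pendant '[[-0.0004,0,0.0005,0,0,0],[-0.0004,0,0.0005,0,0,0],[-0.0004,0,0.0005,0,0,0]]'
```

```text
time_s: 19.67
tcp_pos: [0.5645, 0.1662, 0.2065]
eef_rot: [179.9, -0.2, 25.9]
contact_force: [-2.7, -1.2, 14.9]
gripper_width: 0.0292
gripper_force: 50.0
```

```bash
python3 -m pendant '[[-0.0003,0,0.0005,0,0,0],[-0.0003,0,0.0005,0,0,0],[-0.0003,0,0.0005,0,0,0]]'
```

```text
time_s: 19.92
tcp_pos: [0.5644, 0.1661, 0.2062]
eef_rot: [179.9, -0.3, 25.9]
contact_force: [-2.5, -0.6, 15.3]
gripper_width: 0.0293
gripper_force: 50.0
```

```bash
python3 -m pendant '[[-0.0003,0,0.0007,0,0,0],[-0.0003,0,0.0007,0,0,0],[-0.0003,0,0.0007,0,0,0]]'
```

```text
time_s: 20.17
tcp_pos: [0.5644, 0.1661, 0.2059]
eef_rot: [179.9, -0.3, 25.9]
contact_force: [-3.5, -1.5, 17.1]
gripper_width: 0.0294
gripper_force: 50.0
```

```bash
python3 -m pendant '[[-0.0002,0,0.0007,0,0,0],[-0.0002,0,0.0007,0,0,0],[-0.0002,0,0.0007,0,0,0]]'
```

```text
time_s: 20.42
tcp_pos: [0.5644, 0.1661, 0.2056]
eef_rot: [179.9, -0.3, 25.9]
contact_force: [-2.6, -0.6, 19.4]
gripper_width: 0.0295
gripper_force: 50.0
```

```bash
python3 -m pendant '[[-0.0002,0,0.0005,0,0,0],[-0.0002,0,0.0005,0,0,0],[-0.0002,0,0.0005,0,0,0]]'; python3 -m pendant '[[0,0,0,0,0,0],[0,0,0,0,0,0]]'
```

```text
time_s: 20.67
tcp_pos: [0.5644, 0.166, 0.2055]
eef_rot: [179.9, -0.4, 25.9]
contact_force: [-3.6, -0.4, 21.3]
gripper_width: 0.0292
gripper_force: 50.0
time_s: 20.83
tcp_pos: [0.5644, 0.166, 0.2055]
eef_rot: [179.9, -0.4, 25.9]
contact_force: [-3.3, -0.7, 21.4]
gripper_width: 0.0298
gripper_force: 50.0
```

```bash
python3 -m pendant '[[0,0,-0.003,0,0,0],[0,0,-0.008,0,0,0],[0,0,-0.02,0,0,0],[0,0,-0.04,0,0,0],[0,0,-0.04,0,0,0],[0,0,-0.04,0,0,0],[0,0,-0.04,0,0,0]]'; python3 go.py .5238 -.0095 .236 25.9
```

```text
time_s: 21.42
tcp_pos: [0.5617, 0.1655, 0.2406]
eef_rot: [-180.0, 0.1, 25.9]
contact_force: [0.5, -0.4, -1.3]
gripper_width: 0.0293
gripper_force: 50.0
[-0.1104  0.1409  0.0046] [-0.0255  0.0722 -0.0398] 4.294701915244571 rows; rot rows 0.01205438611977458
```

```bash
python3 -m pendant '[[-0.03,0.037,0.004,0,0,0],[-0.06,0.075,0.004,0,0,0],[-0.09,0.112,0.004,0,0,0],[-0.11,0.141,0.004,0,0,0],[-0.11,0.141,0.004,0,0,0],[-0.11,0.141,0.004,0,0,0],[-0.11,0.141,0.004,0,0,0],[-0.11,0.141,0.004,0,0,0]]'; python3 go.py .5238 -.0095 .063 25.9
python3 - <<'E'
from plant import r
import cv2,numpy as np
from h import *
np.set_printoptions(precision=2,suppress=True)
out=[];t=r.get_state()["tcp_pos"]
c=r.capture("side");np.savez("side5.npz",**c);W=cloud(c)
a=np.radians(25.9);d=(W[...,:2]-[.5385,.1547]);X=(d[...,0]*np.cos(a)+d[...,1]*np.sin(a))*1e3;Y=(-d[...,0]*np.sin(a)+d[...,1]*np.cos(a))*1e3;Z=W[...,2]*1e3
for tag,Wz in(("before",cloud(load("side","3"))[...,2]*1e3),("after",Z)):
    m=(X>22)&(X<33)&(abs(Y)<11)&(Wz>140)&(Wz<170);print(tag,m.sum(),np.percentile(Wz[m],[25,50,75,95]))
for q in([.56,.166,.12],t+[0,0,-.02]):
    u,v=project(c,q)[0].astype(int);out.append(cv2.resize(c["frame"][v-38:v+37,u-40:u+40,::-1],(400,375),interpolation=cv2.INTER_CUBIC))
cv2.imwrite("pics/driven.png",np.hstack(out))
P=W.reshape(-1,3);e=np.linalg.norm(P[:,:2]-t[:2],axis=1)<.022;z=P[e&(P[:,2]<t[2]-.005)&(P[:,2]>.125),2];print("drift bottom z",np.sort(z)[:12]*1e3, t)
E
```

```text
time_s: 22.08
tcp_pos: [0.5247, -0.009, 0.2368]
eef_rot: [-180.0, 0.0, 25.9]
contact_force: [-0.0, -0.1, -0.9]
gripper_width: 0.0299
gripper_force: 50.0
[-0.0009  0.0001  0.1738] [-0.0201  0.0468 -0.0434] 4.168784853458612 rows; rot rows 0.0093513513903968
before 68 [150.72 152.62 154.53 156.4 ]
after 65 [147.94 149.7  150.87 152.92]
drift bottom z [180.13 181.47 182.07 182.72 182.92 183.04 183.37 183.46 183.48 183.58
 183.83 183.83] [ 0.52 -0.01  0.24]
```

View pics/driven.png

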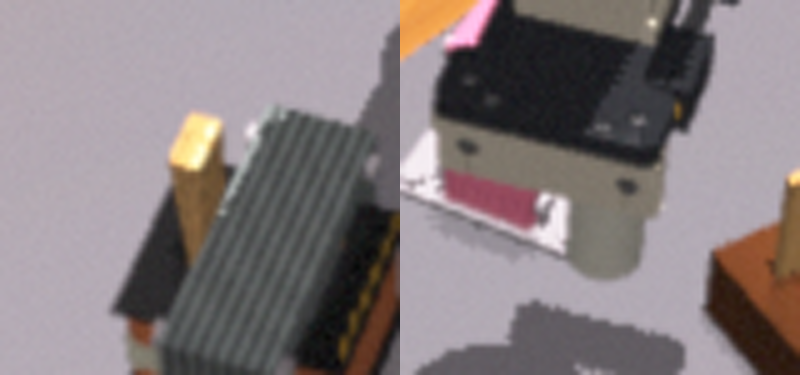

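```bash
python3 -m pendant '[[-0.0009,0,0.04,0,0,0],[-0.0009,0,0.08,0,0,0],[-0.0009,0,0.12,0,0,0],[-0.0009,0,0.15,0,0,0],[-0.0009,0,0.165,0,0,0],[-0.0009,0,0.173,0,0,0],[-0.0009,0,0.174,0,0,0],[-0.0009,0,0.174,0,0,0],[-0.0009,0,0.174,0,0,0],[-0.0009,0,0.174,0,0,0]]'; python3 -m pendant '[[0,0,0.001,0,0,0],[0,0,0.003,0,0,0],[0,0,0.003,0,0,0],[0,0,0.003,0,0,0]]'
```

```text
time_s: 22.97
tcp_pos: [0.525, -0.0092, 0.0649]
eef_rot: [180.0, -0.1, 25.9]
contact_force: [0.4, 0.7, -0.9]
gripper_width: 0.0297
gripper_force: 50.0
time_s: 23.3
tcp_pos: [0.524, -0.0098, 0.0606]
eef_rot: [180.0, -0.0, 25.9]
contact_force: [-0.3, 0.7, -0.3]
gripper_width: 0.0294
gripper_force: 50.0
```

```bash
python3 -m pendant '[[0,0,0.001,0,0,0],[0,0,0.002,0,0,0],[0,0,0.003,0,0,0],[0,0,0.003,0,0,0],[0,0,0.003,0,0,0]]'; python3 -m pendant '[[0,0,0.001,0,0,0],[0,0,0.001,0,0,0],[0,0,0.001,0,0,0]]'
```

```text
time_s: 23.72
tcp_pos: [0.5238, -0.0098, 0.0573]
eef_rot: [-180.0, 0.0, 25.9]
contact_force: [0.5, -0.5, -0.7]
gripper_width: 0.0292
gripper_force: 50.0
time_s: 23.97
tcp_pos: [0.5239, -0.0098, 0.0564]
eef_rot: [-180.0, 0.0, 25.9]
contact_force: [-0.2, 1.2, -0.7]
gripper_width: 0.0291
gripper_force: 50.0
```

```bash
python3 -m pendant '[[0,0,0.001,0,0,0],[0,0,0.001,0,0,0],[0,0,0.001,0,0,0]]'
```

```text
time_s: 24.22
tcp_pos: [0.5241, -0.0097, 0.0563]
eef_rot: [180.0, -0.0, 25.9]
contact_force: [-2.0, 0.9, 8.1]
gripper_width: 0.0295
gripper_force: 50.0
```

Seated on the bench (8 N). Ease off slightly, release and rise.

```bash
python3 -m pendant '[[0,0,-0.0008,0,0,0],[0,0,-0.0008,0,0,0],[0,0,-0.0008,0,0,0]]'; python3 -m pendant '[[0,0,0,0,0,0],[0,0,0,0,0,0],[0,0,0,0,0,0],[0,0,0,0,0,0],[0,0,0,0,0,0],[0,0,0,0,0,0]]' 0.07; python3 -m pendant '[[0,0,-0.02,0,0,0],[0,0,-0.05,0,0,0],[0,0,-0.09,0,0,0],[0,0,-0.13,0,0,0],[0,0,-0.16,0,0,0],[0,0,-0.18,0,0,0],[0,0,-0.18,0,0,0],[0,0,-0.18,0,0,0]]'; python3 -m pendant '[[0,0.04,0,0,0,0],[0,0.08,0,0,0,0],[0,0.12,0,0,0,0],[0,0.16,0,0,0,0],[0,0.2,0,0,0,0],[0,0.24,0,0,0,0],[0,0.25,0,0,0,0],[0,0.25,0,0,0,0],[0,0.25,0,0,0,0]]'
```

```text
time_s: 24.47
tcp_pos: [0.5241, -0.0097, 0.0564]
eef_rot: [180.0, -0.0, 25.9]
contact_force: [-1.2, -0.1, 2.4]
gripper_width: 0.0293
gripper_force: 50.0
time_s: 24.97
tcp_pos: [0.524, -0.0097, 0.0562]
eef_rot: [180.0, 0.0, 25.9]
contact_force: [-0.1, -0.6, 0.0]
gripper_width: 0.0638
gripper_force: 0.0
time_s: 25.63
tcp_pos: [0.5244, -0.0095, 0.2375]
eef_rot: [180.0, -0.2, 25.9]
contact_force: [0.1, 0.6, -1.4]
gripper_width: 0.07
gripper_force: 0.0
time_s: 26.38
tcp_pos: [0.6322, -0.2351, 0.2338]
eef_rot: [-179.9, 0.2, 25.8]
contact_force: [0.5, 0.6, -0.6]
gripper_width: 0.07
gripper_force: 0.0
```

```bash
python3 - <<'E'
from plant import r
import cv2,numpy as np
for n in("side","top"):
    c=r.capture(n);cv2.imwrite(f"pics/{n}_end.png",c["frame"][:,:,::-1])
E
```

```text
(no output)
```

View pics/side_end.png

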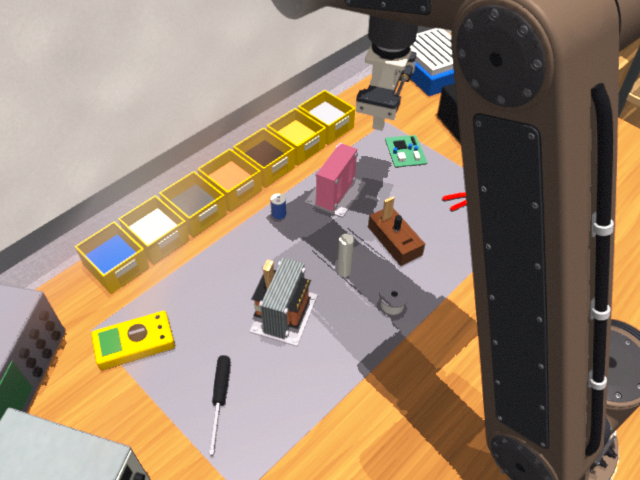

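View pics/top_end.png

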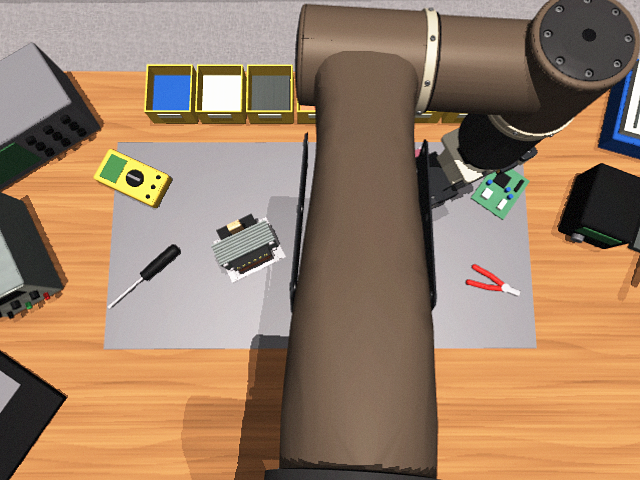

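The side view shows the wedge in the gap at (268,268), the drift upright at (345,255), and nothing else moved. The robot isn't touching anything.

```bash
python3 -c "
from plant import r
print(r.close_job())"
```

```text
the job is handed in; nothing more can be done
None
```

Job handed in at about 26 s: the wedge was started by hand and let go, then driven about 3 mm with a peak push of about 22.5 N, which should make it tight without cracking the former, and the drift is standing upright again at its original spot.

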